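# Eject the test tray with the release pin

## Robot

A 6-joint arm with a two-finger parallel gripper is mounted at the origin on the work surface. World frame = base frame: x ahead of the robot, y to its left, z up, the work surface at z = 0. Lengths are in m, angles in rad, forces in N, time in s.
With the tool pointing down it reaches from about 0.325 to 0.9 m from the base axis. Payload 6.1 kg.
Tool frame: the origin (TCP) lies on the mounting face of the last link; the fingertips stand 182 mm ahead of it and the grasp point (between the pads) lies 164 mm ahead of it (manip.pinch_z is the distance from the TCP to the grasp point, in m); z points along the fingers, y is the line along which they close (so a half turn about z gives the same grasp; the last joint's range is limited). The gripper opens to 87 mm and grips with 3 to 60 N. Pads are 19 mm wide; open, the fingers measure 117 mm over their backs; the gripper's body (75 mm by 190 mm) begins 51 mm behind the grasp point.
Start: joints at [1, 0.22, 1.526, -0, 1.395, -0.126], TCP at [0.269, 0.564, 0.405] pointing down, gripper open.
Joint ranges: [-2.98, 2.98], [-0.91, 2.08], [0.09, 2.57], [-1.24, 4.39], [0.2, 2.65], [-2.68, 2.68]. Speed limits (rad/s): [2.57, 2.57, 3.01, 3.14, 3.14, 3.14].

## Interface

Orientations are given as a 3x3 rotation matrix whose columns are the frame's x, y, z axes.
In Python, from bench import manip gives the robot as it stands. The module is installed in compiled form; this text tells all that it offers. Calls block until the motion is done:
- manip.goto(position, orientation): joint-space move of the TCP to a pose.
- manip.movel(position, ori=None, feed=0.15, contact_N=None): straight line of the TCP; ori=None keeps the orientation; feed is the mean speed in m/s. With contact_N (N) it stops when the force on the tool has changed by that much, and returns True; else False.
- manip.move_joints(angles): joint-space move.
- manip.set_gripper(opening): finger opening in m; the grip force is fixed at half the most; returns when the fingers have stopped.
- manip.dwell(seconds).
- manip.solve_ik(position, orientation): joint angles nearest the present ones, or None.
- manip.camera(name): name is "scene" or "top" or "wrist"; returns the picture (420x560x3 uint8, red, green, blue); there is no depth.
- manip.camera_params(name): a dict with "K" (3x3 intrinsics, pixels), "view" (4x4, takes a point from world to camera coordinates); the wrist camera has in their place "T_tool_cam" (4x4, takes a point from camera to tool coordinates, whose origin is the TCP and whose axes are the flange's). Camera axes: x right, y down, z forward; pixel columns grow to the right and rows downward; lengths in m; the calibration is good to about 2 mm. A picture is of the moment at which its call begins: read the wrist's pose just before it. camera_params takes no time and is no camera call.
A pose or a line that the arm cannot do raises manip.IKError and nothing moves.
- manip.finish_job(): hands the job in; it is judged then, once.
Readings, each from a call of its own:
- manip.current_time(): time.
- manip.current_qpos(): joint angles.
- manip.current_joint_velocities(): joint speeds.
- manip.current_effort(): joint torques, N m.
- manip.current_position(): TCP position.
- manip.current_tool_rot(): TCP orientation.
- manip.current_wrist_force(): force on the tool from outside, world axes, zero at the start.
- manip.current_ft_torque(): the same for the moment, N m.
- manip.current_grip_width(): finger opening in m.
- manip.current_gripper_force(): force on a finger pad.
Only numpy, scipy, OpenCV 4.12 (cv2) and the standard library are available. Lean on these libraries where they do the work, as an engineer would, in place of code of your own. Each camera call takes 0.05 s, during which the arm holds its last target. There are 200 camera calls.

## Task

The tray of the dark red test fixture is locked in. Take the orange-handled release pin out of its stand, reach with it down through the slot in the fixture's top, feel for the hidden sprung catch and ease it along the slot, from the far end towards the yellow dot, until the tray springs out, never forcing it hard against its stop or the housing. Then put the pin back upright, fully home in its stand, and leave the bottle, the cassette and the marker where they are.

Things in the scene. Friction and masses are not known exactly. Their poses are not given: they have to be found in the camera images.
- fixture: Dark red fixed test fixture: hollow box 200 (x) x 180 (y) x 85 mm (z), origin at the centre of its underside. A press column stands on its top at the rear right (x from +40 mm, y from -87 to -41 mm), up to 141 mm above the table. More than 12 N between the pin and any part of the fixture (catch and tray too) damages it; so do fingers pressing on it with over 12 N.
- slot (a point): Centre of the steel-framed slot in the middle of the fixture's flat top, level with the top face (85 mm above the table). Axes as the fixture's: y along the slot towards the yellow dot, z up. The slot is 13 mm (x) by 54 mm (y), through a roof 5 mm thick. An 8 mm pin in it can travel 23 mm either way along y.
- yellow_dot (a point): Yellow dot, 10 mm, on the fixture's top beyond the slot's +y end, 40 mm from the slot's centre. The catch is pushed this way: it yields on its spring, about 1.5 N at first touch, 3 to 4 N after about 6 mm, where it lets the tray go; a solid stop follows 8 mm from first touch. Let go, it springs back.
- guard (a point): Middle of the hard guard plate under the slot, the floor of the cavity, 49 mm below the fixture's top face. In the cavity stands the catch's striker, not measured: a steel blade across the slot, 24 mm wide (x), 6 mm thick, from 17 mm to 47 mm below the top face.
- slot_start (a point): Point on the slot's centre line at the top face, 19 mm from its centre towards -y: here the cavity is always free for the pin. The striker's place differs from unit to unit: pushed from here towards the dot, the 8 mm pin first meets it with the pin's axis anywhere from 12 mm before to 12 mm beyond the slot's centre.
- tray (a joint): How far the blue-fronted tray has come out of the front (-x side) of the fixture, m: 0 locked in, 0.05 fully out. Once freed its spring drives it out in about half a second and keeps it out.
- tray_lip (a point): Middle of the small pull lip on the tray's blue front, 30 mm above the table; moves with the tray along the fixture's -x.
- stand: Fixed aluminium block 70 x 70 x 45 mm, its origin at the centre of its underside, with one round upright hole in the middle of its top: 10.5 mm wide, 35 mm deep (its bottom 10 mm above the table), its rim chamfered by 2 mm.
- stand_hole (a point): Centre of the mouth of the stand's hole, 45 mm above the table.
- pin: Release pin, 90 mm long, 60 g, standing in the stand's hole at the start: steel shaft 8 mm thick and 50 mm long with a tapered tip, above it an orange square handle 16 x 16 mm, 40 mm long (50 to 90 mm from the tip), its flats facing the pin's x and y. Origin at the tip, z along the pin towards the handle.
- cleaner: White bottle with a blue cap, 52 mm wide, 110 mm high, origin at its foot. To be left alone.
- cassette: Tan open cassette with glass panels, 100 x 140 mm, 57 mm high, origin at its foot. To be left alone.
- marker: White and black marker lying flat, 130 x 13 x 13 mm, origin under its middle. To be left alone.
Not all that is in view belongs to the job. Leave any purple look-alike of the pin alone. Of the things that look like the stand, take the one that is farthest to the robot's left at the start.

How it is judged:
On the way, in this order (a step that is already met when the one before it is completed fails the run):
1. the pin is lifted out of the stand (z of pin in the frame of stand_hole above 0.005 m), for 0.05 s.
2. the pin, through the slot, pushes the catch while the tray is still locked in (z of pin in the frame of slot below -0.012 m and horizontal distance between pin and slot below 0.035 m and contact force between pin and fixture above 1 N and value of joint tray below 0.004 m), for 0.05 s.
3. the tray has sprung out, at least 40 mm (value of joint tray above 0.04 m), for 0.2 s.
At the end, for the whole second after the job is handed in: The tray is out by at least 40 mm, and the pin stands at rest and released in the stand's hole, its tip at least 31 mm below the stand's top, within 5 mm of the hole's axis, tilted by less than 0.2 rad (value of joint tray above 0.04 m and horizontal distance between pin and stand_hole below 0.005 m and z of pin in the frame of stand_hole below -0.031 m and angle between pin's own z axis and vertical below 0.2 rad and linear speed of pin below 0.02 m/s); the robot touches nothing.
It fails at once if more than 12 N between the pin and the fixture (contact force between pin and fixture above 12 N).
It fails at once if the fingers press on the fixture or its tray with more than 12 N (contact force between the fingers and fixture above 12 N).
It fails at once if a bystander is moved by more than 15 mm (distance of any of cleaner, cassette, marker from where it was at the start of the episode above 0.015 m).
It also fails if it takes over 72 s, if anything falls off the work surface, if the arm or the gripper's body presses on something with over 40 N, if the wrist force passes 120 N, or if a joint passes its speed limit or range.

## Working session

There is one attempt and no reset: what is moved stays moved. The work goes in short steps, each a Python script; the robot and the scene stay as the last script left them, time stands still between calls to the robot, and variables do not carry over. Pictures are saved under pics/ and viewed, at most 10 in all, crops included, and the job is handed in when it is done.

```bash
mkdir -p pics
cat > h.py <<'E'
import numpy as np, cv2
from bench import manip
def snap(n,f):
    im=manip.camera(n); cv2.imwrite(f'pics/{f}.png',im[:,:,::-1]); return im
def ray(n,uv,z):
    p=manip.camera_params(n); K=p['K']; V=np.array(p['view']) if 'view' in p else None
    if V is None:
        T=np.eye(4);T[:3,:3]=manip.current_tool_rot();T[:3,3]=manip.current_position()
        C=T@np.array(p['T_tool_cam'])
    else: C=np.linalg.inv(V)
    d=C[:3,:3]@np.linalg.inv(K)@np.array([uv[0],uv[1],1.]); o=C[:3,3]
    return o+d*(z-o[2])/d[2]
E
python3 - <<'E'
from h import *
for n in('top','scene'): snap(n,n+'0')
np.set_printoptions(precision=3,suppress=True)
for n in('top','scene','wrist'): print(n,manip.camera_params(n))
print(manip.current_tool_rot(),manip.current_time())
a=cv2.imread('pics/top0.png');cv2.imwrite('pics/top0b.png',cv2.resize(a,(800,600),interpolation=cv2.INTER_CUBIC))
E
```

```text
top {'K': array([[519.301,   0.   , 278.14 ],
       [  0.   , 519.301, 207.666],
       [  0.   ,   0.   ,   1.   ]]), 'view': array([[ 0.023, -1.   , -0.004, -0.008],
       [-0.984, -0.022, -0.176,  0.568],
       [ 0.176,  0.008, -0.984,  1.477],
       [ 0.   ,  0.   ,  0.   ,  1.   ]])}
scene {'K': array([[457.455,   0.   , 276.686],
       [  0.   , 457.455, 211.909],
       [  0.   ,   0.   ,   1.   ]]), 'view': array([[-0.009,  1.   , -0.02 ,  0.007],
       [ 0.604, -0.01 , -0.797, -0.256],
       [-0.797, -0.019, -0.604,  1.568],
       [ 0.   ,  0.   ,  0.   ,  1.   ]])}
wrist {'K': array([[359.039,   0.   , 278.509],
       [  0.   , 359.039, 212.374],
       [  0.   ,   0.   ,   1.   ]]), 'T_tool_cam': array([[ 0.002, -0.97 , -0.243,  0.066],
       [ 1.   ,  0.002,  0.001, -0.   ],
       [-0.   , -0.243,  0.97 ,  0.021],
       [ 0.   ,  0.   ,  0.   ,  1.   ]])}
[[-0.903  0.43  -0.001]
 [ 0.43   0.903 -0.002]
 [ 0.    -0.002 -1.   ]] 0.1
```

View pics/top0b.png

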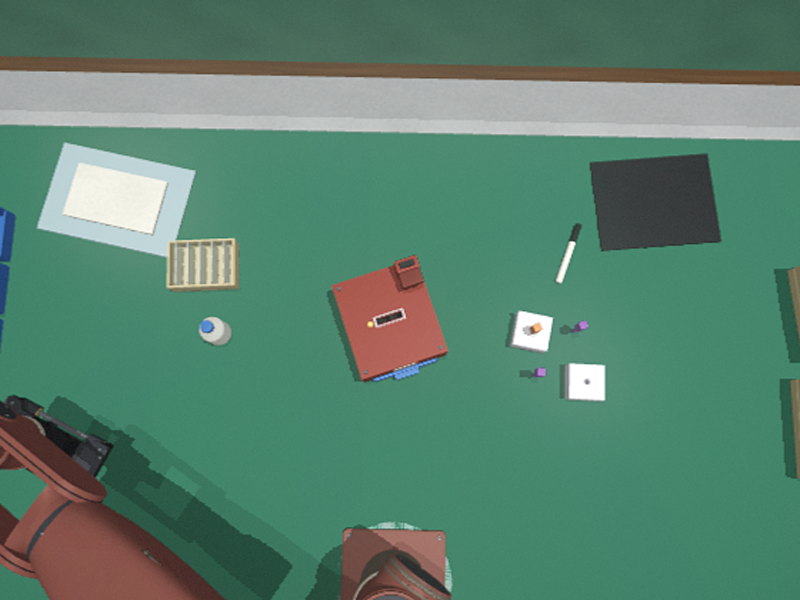

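View pics/scene0.png

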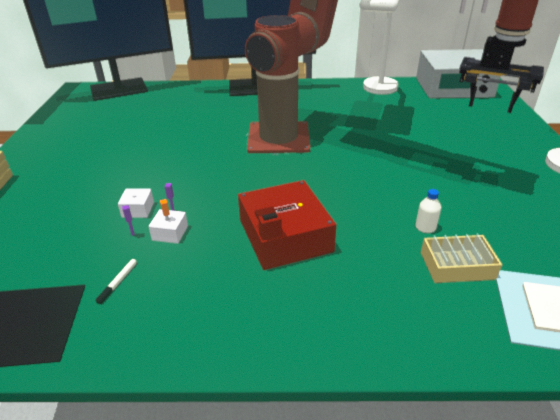

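The top view shows the fixture at about (388,318), with the slot at (389,317) and the dot at (371,324) in the 800 px image. The stand holding the orange pin is at (531,331), which is the left one. Purple pins are at (581,326) and (540,373). Next I'll take a coarse fix from this view and go straight to wrist views.

Run:
```python
from h import *
np.set_printoptions(precision=4,suppress=True)
s=.7
P={}
for k,u,v,z in [('slot',389,317,.085),('dot',371,324,.085),('stand',531,331,.045),('hole2',587,382,.045),('pinL',581,326,.09),('pinN',540,373,.09),('pin',536,327,.1)]:
    P[k]=ray('top',(u*s,v*s),z); print(k,P[k])
def look(target,h,yaw):
    # camera aims: tool down, x axis at yaw
    c,s_=np.cos(yaw),np.sin(yaw)
    R=np.array([[c,s_,0],[s_,-c,0],[0,0,-1.]])
    T=np.array(manip.camera_params('wrist')['T_tool_cam'])
    C=R@T[:3,3]; d=R@T[:3,2]
    # tcp so optical axis hits target from height h above it
    p=target-C-d*(h/-d[2]); return p,R
for k,h in (('slot',.25),('stand',.25)):
    p,R=look(P[k],h,np.pi)   # tool x pointing back to base
    for yaw in (np.pi,0):
        p,R=look(P[k],h,yaw); q=manip.solve_ik(p,R); print(k,yaw,p,q)
    yaw=np.pi if manip.solve_ik(*look(P[k],h,np.pi)) is not None else 0
    manip.goto(*look(P[k],h,yaw))
    manip.dwell(.3)
    T=np.eye(4);T[:3,:3]=manip.current_tool_rot();T[:3,3]=manip.current_position()
    np.save(f'pics/{k}T.npy',T); snap('wrist','w_'+k)
print(manip.current_time())
a=np.hstack([cv2.resize(cv2.imread(f'pics/w_{k}.png'),(400,300)) for k in('slot','stand')]);cv2.imwrite('pics/w_both.png',a)
```

```text
slot [0.5204 0.02   0.085 ]
dot [0.5054 0.0556 0.085 ]
stand [ 0.504  -0.2707  0.045 ]
hole2 [ 0.4026 -0.383   0.045 ]
pinL [ 0.5102 -0.3623  0.09  ]
pinN [ 0.415  -0.2798  0.09  ]
pin [ 0.5047 -0.271   0.1   ]
slot 3.141592653589793 [0.5238 0.02   0.3559] [-0.1124  0.0199  1.8398 -0.      1.2819 -1.6832]
slot 0 [0.5169 0.0201 0.3559] [-0.1138  0.0031  1.8568 -0.      1.2817  1.457 ]
stand 3.141592653589793 [ 0.5074 -0.2708  0.3159] [-0.6272  0.1819  1.7441 -0.      1.2157 -2.198 ]
stand 0 [ 0.5005 -0.2706  0.3159] [-0.6343  0.1677  1.7603 -0.      1.2136  0.9365]
4.0917
```

View pics/w_slot.png

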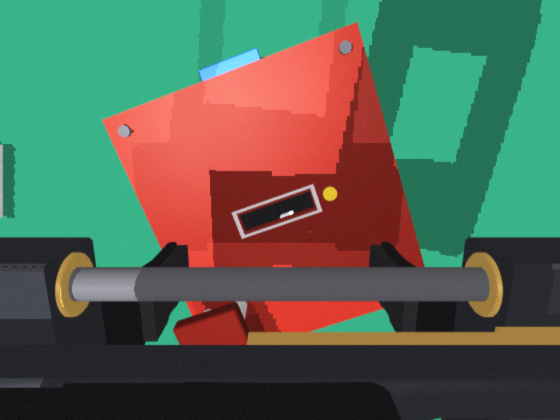

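View pics/w_stand.png

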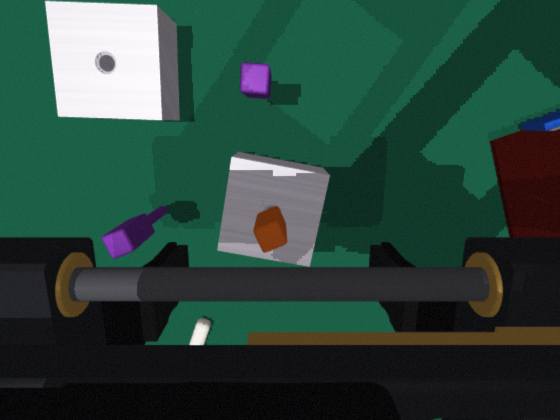

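The slot view shows the frame at about (277,211), with corners (232,213), (313,185), (322,210) and (241,238), and the dot at (330,194). The stand view shows the stand's top at about (273,209), the orange handle at (270,229), and purple pins at (255,78) and (118,240). Now the precise fits and a zoom on the handle.

```bash
cat >> h.py <<'E'
def rayT(T,uv,z):
    p=manip.camera_params('wrist'); C=T@np.array(p['T_tool_cam'])
    d=C[:3,:3]@np.linalg.inv(p['K'])@np.array([uv[0],uv[1],1.]); o=C[:3,3]
    return o+d*(z-o[2])/d[2]
E
python3 - <<'E'
from h import *
np.set_printoptions(precision=4,suppress=True)
def big(m):
    c,_=cv2.findContours(m.astype(np.uint8),cv2.RETR_EXTERNAL,cv2.CHAIN_APPROX_NONE); return max(c,key=cv2.contourArea)
T=np.load('pics/slotT.npy'); im=cv2.imread('pics/w_slot.png'); hsv=cv2.cvtColor(im,cv2.COLOR_BGR2HSV); H,S,V=cv2.split(hsv)
roi=np.zeros(H.shape,bool); roi[165:250,220:350]=1
fr=roi&(S<90)&(V>90); c=big(fr); r=cv2.minAreaRect(c)
cor=np.array([rayT(T,p,.085) for p in cv2.boxPoints(r)]); print('frame',r,cor.mean(0),[np.linalg.norm(cor[i]-cor[i-1]) for i in range(4)])
ye=roi&(H>20)&(H<35)&(S>130)&(V>110); m=cv2.moments(big(ye)); dot=rayT(T,(m['m10']/m['m00'],m['m01']/m['m00']),.085)
d=dot-cor.mean(0); print('dot',dot,np.linalg.norm(d),'fix y yaw',np.degrees(np.arctan2(d[1],d[0])))
e=max([cor[i]-cor[i-1] for i in range(4)],key=np.linalg.norm); print('slot edge yaw',np.degrees(np.arctan2(e[1],e[0])))
T=np.load('pics/standT.npy'); im=cv2.imread('pics/w_stand.png'); hsv=cv2.cvtColor(im,cv2.COLOR_BGR2HSV); H,S,V=cv2.split(hsv)
roi=np.zeros(H.shape,bool); roi[130:266,200:345]=1
orr=roi&((H<15))&(S>150)&(V>60)
st=roi&((S<70)&(V>60)|orr); c=big(st); r=cv2.minAreaRect(c); cor=np.array([rayT(T,p,.045) for p in cv2.boxPoints(r)])
print('stand',r,cor.mean(0),[np.linalg.norm(cor[i]-cor[i-1]) for i in range(4)])
ap=cv2.approxPolyDP(big(orr),3,True)[:,0]; print('orange poly',ap.tolist())
x,y=200,135
cv2.imwrite('pics/z.png',cv2.resize(im[y:y+140,x:x+150],None,fx=4.2,fy=4.2,interpolation=cv2.INTER_CUBIC))
E
```

```text
frame ((276.37628173828125, 211.29229736328125), (29.430683135986328, 86.9723892211914), 71.1139144897461) [0.5198 0.0186 0.085 ] [np.float64(0.02191537164124592), np.float64(0.062021219246098186), np.float64(0.02146691585758654), np.float64(0.06324894245243408)]
dot [0.5064 0.0566 0.085 ] 0.04022724750600932 fix y yaw 109.45948676346478
slot edge yaw -70.25449141611165
stand ((272.3800048828125, 208.66000366210938), (100.80196380615234, 101.15972900390625), 10.30484676361084) [ 0.5031 -0.2742  0.045 ] [np.float64(0.07487973499621292), np.float64(0.07420959002128598), np.float64(0.06984491755796934), np.float64(0.07518963597410204)]
orange poly [[277, 207], [257, 215], [254, 233], [263, 251], [286, 242], [285, 224]]
```

View pics/z.png

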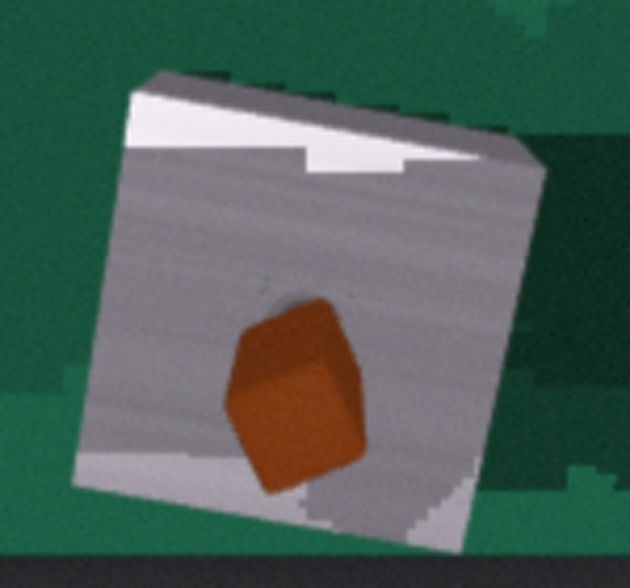

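Run:
```python
from h import *
np.set_printoptions(precision=4,suppress=True)
T=np.load('pics/standT.npy')
f=lambda P,z:np.array([rayT(T,(x/4.2+200-.4,y/4.2+135-.4),z) for x,y in P])
s=f([(132,92),(545,168),(463,552),(73,487)],.045); h=f([(227,403),(325,360),(366,447),(268,493)],.1)
for a in(s,h):
    e=np.roll(a,-1,0)-a; print(a.mean(0),np.linalg.norm(e,axis=1),np.degrees(np.arctan2(e[:,1],e[:,0]))%90)
# independent check in the top image at t0: orange centroid and stand
im=cv2.imread('pics/top0.png'); H,S,V=cv2.split(cv2.cvtColor(im,cv2.COLOR_BGR2HSV)); 
m=(H>5)&(H<20)&(S>150)&(V>120); m[:,:355]=0;m[:,390:]=0; m[:215]=0;m[250:]=0; v,u=np.nonzero(m); print('top orange mean @.085',ray('top',(u.mean(),v.mean()),.085),len(u))
m=(S<60)&(V>150); m[:,:350]=0;m[:,390:]=0;m[:212]=0;m[250:]=0
c,_=cv2.findContours(m.astype(np.uint8),0,1);c=max(c,key=cv2.contourArea);r=cv2.minAreaRect(c);print('top stand',ray('top',r[0],.043),r)
```

```text
[ 0.5054 -0.2746  0.045 ] [0.0696 0.0697 0.0699 0.0701] [79.7875 80.1016 80.105  79.8403]
[ 0.5047 -0.2745  0.1   ] [0.0146 0.0135 0.015  0.014 ] [24.6473 24.5894 26.5409 22.9449]
top orange mean @.085 [nan nan nan] 0
top stand [ 0.5049 -0.2734  0.043 ] ((372.5, 231.50001525878906), (25.49509620666504, 24.71063232421875), 11.309932708740234)<stdin>:10: RuntimeWarning: Mean of empty slice.
  ret = ret.dtype.type(ret / rcount)
```

Stand centre and handle top agree to within 1 mm, at (0.505, -0.2745), and the sides come out at 70 mm as given. The handle flats are at 24.7° mod 90 and the slot's +y is at 109.6°. Next I grasp the pin.

```bash
cat >> h.py <<'E'
def Ry(deg): # tool down, tool y at world yaw deg
    a=np.radians(deg); y=np.array([np.cos(a),np.sin(a),0]); z=np.array([0,0,-1.]); return np.column_stack([np.cross(y,z),y,z])
L=manip.pinch_z
STAND=np.array([.505,-.2745]); SLOT=np.array([.5198,.0186]); FY=109.6
yv=np.array([np.cos(np.radians(FY)),np.sin(np.radians(FY))])
GR=72e-3
def tcp(xy,ztip): return np.array([xy[0],xy[1],ztip+GR+L])
E
python3 - <<'E'
from h import *
np.set_printoptions(precision=4,suppress=True)
for a in(114.7,-65.3): print(a,manip.solve_ik(tcp(STAND,.01),Ry(a)),manip.solve_ik(tcp(SLOT,.05),Ry(a-5.1)))
a=-65.3
manip.set_gripper(.045)
manip.goto(tcp(STAND,.07),Ry(a)); print(manip.movel(tcp(STAND,.01),feed=.1,contact_N=6))
manip.dwell(.2); f0=manip.current_wrist_force(); manip.set_gripper(.0); manip.dwell(.2)
print(manip.current_position(),manip.current_grip_width(),manip.current_gripper_force(),manip.current_wrist_force()-f0,manip.current_time())
E
```

```text
114.7 [-0.6351  0.2691  1.7872 -0.      1.0853 -2.637 ] [-0.1159  0.0915  1.9073 -0.      1.1428 -2.0288]
-65.3 [-0.6351  0.2691  1.7872 -0.      1.0853  0.5046] [-0.1159  0.0915  1.9073 -0.      1.1428  1.1128]
False
[ 0.505  -0.2745  0.2455] 0.016100355674066247 29.997315249347594 [0.0212 1.792  0.2379] 9.1167
```

Run:
```python
from h import *
np.set_printoptions(precision=3,suppress=True)
for z in(.02,.05,.10):
    manip.movel(tcp(STAND,z),feed=.1); manip.dwell(.15); print(z,manip.current_position(),manip.current_wrist_force(),manip.current_grip_width())
manip.goto(tcp(SLOT-.019*yv,.115),Ry(FY-180)); manip.dwell(.3)
print(manip.current_position(),manip.current_wrist_force(),manip.current_grip_width(),manip.current_time())
T=np.eye(4);T[:3,:3]=manip.current_tool_rot();T[:3,3]=manip.current_position();np.save('pics/heldT.npy',T)
im=snap('wrist','held'); snap('scene','sc1'); t=snap('top','top1')
a=cv2.imread('pics/sc1.png')[150:270,215:375]; b=cv2.imread('pics/held.png')
cv2.imwrite('pics/both1.png',np.hstack([cv2.resize(b,(400,300)),cv2.resize(a,(400,300),interpolation=cv2.INTER_CUBIC)]))
```

```text
0.02 [ 0.505 -0.274  0.255] [ 0.047 -0.381 -0.178] 0.01588808340534079
0.05 [ 0.505 -0.274  0.285] [ 0.347 -0.759  0.122] 0.015856171441586915
0.1 [ 0.505 -0.274  0.334] [ 0.356 -0.201 -0.482] 0.015600236786059095
[ 0.526 -0.     0.35 ] [-0.493 -0.077 -0.589] 0.015745795313569202 12.2917
```

View pics/both1.png

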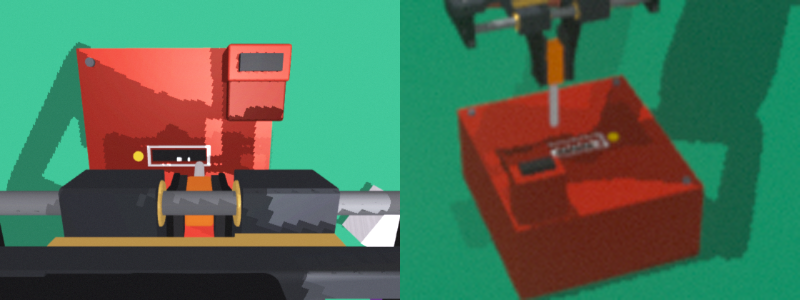

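Held view: the pin tip is at about (199,165) in the left pane, which is (279,231) at full size. The slot frame runs from (148,146) to (210,166) and is fully visible. I'll check tip and slot in this same camera frame.

Run:
```python
from h import *
np.set_printoptions(precision=4,suppress=True)
T=np.load('pics/heldT.npy'); im=cv2.imread('pics/held.png')
H,S,V=cv2.split(cv2.cvtColor(im,cv2.COLOR_BGR2HSV))
m=(S<90)&(V>90); roi=np.zeros(H.shape,bool); roi[195:250,185:310]=1
print('rows of low-sat near tip'); 
for v in range(218,250,2):
    u=np.nonzero(m[v,255:305])[0]+255; print(v,(u.min(),u.max(),len(u)) if len(u) else None)
v,u=np.nonzero(m&roi&(np.arange(560)[None]<262)); print('frame ext',u.min(),u.max(),v.min(),v.max())
# frame's four outer lines via rows/cols
for c in(215,230,245,258): r=np.nonzero(m[195:250,c])[0]+195; print(c,r.min(),r.max(), (rayT(T,(c,r.min()),.085)[:2]-SLOT)@np.array([yv[1],-yv[0]]),(rayT(T,(c,r.max()),.085)[:2]-SLOT)@np.array([yv[1],-yv[0]]))
e=rayT(T,(u.min(),218),.085)[:2]-SLOT; print('left end along y',e@yv)
cv2.imwrite('pics/z2.png',cv2.resize(im[185:265,190:310],(780,520),interpolation=cv2.INTER_CUBIC))
```

```text
rows of low-sat near tip
218 (np.int64(290), np.int64(294), 5)
220 (np.int64(263), np.int64(293), 7)
222 (np.int64(262), np.int64(293), 9)
224 (np.int64(262), np.int64(293), 9)
226 (np.int64(276), np.int64(293), 11)
228 (np.int64(274), np.int64(293), 15)
230 (np.int64(255), np.int64(294), 40)
232 (np.int64(255), np.int64(293), 39)
234 (np.int64(273), np.int64(285), 13)
236 (np.int64(272), np.int64(285), 14)
238 (np.int64(272), np.int64(285), 14)
240 (np.int64(272), np.int64(285), 14)
242 (np.int64(272), np.int64(285), 14)
244 (np.int64(272), np.int64(285), 14)
246 (np.int64(272), np.int64(285), 14)
248 None
frame ext 206 261 203 232
215 204 232 0.010373543496875208 -0.010060129101151626
230 204 232 0.010378006097189453 -0.010055173261007562
245 204 232 0.010382468524210707 -0.010050217617131178
258 204 232 0.010386335820795792 -0.01004592288452139
left end along y 0.031058056994644596
```

View pics/z2.png

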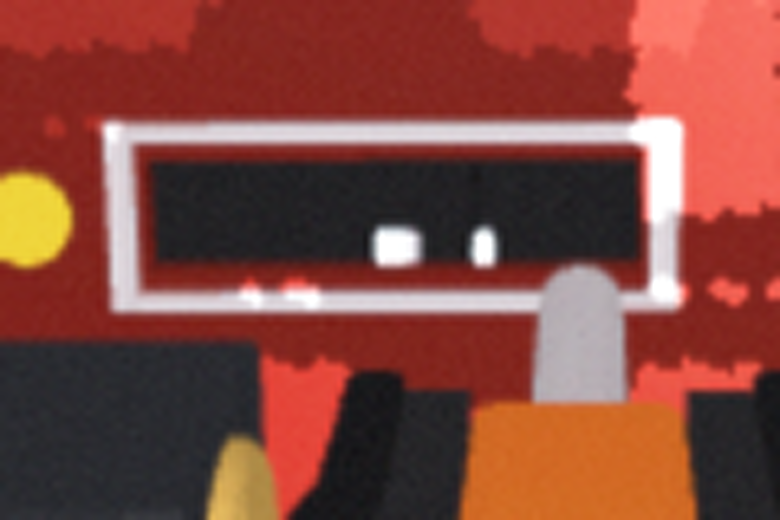

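The tip lies within about 1 mm of the tool axis, and the slot centre is confirmed to 0.2 mm. The pin can go in.

Run:
```python
from h import *
np.set_printoptions(precision=3,suppress=True)
S0=SLOT-.019*yv
print(manip.movel(tcp(S0,.092),feed=.06)); manip.dwell(.3); f0=manip.current_wrist_force()
hit=manip.movel(tcp(S0,.048),feed=.03,contact_N=3); manip.dwell(.3)
print(hit,manip.current_position(),manip.current_wrist_force()-f0,manip.current_wrist_force(),manip.current_time())
```

```text
False
False [0.526 0.001 0.284] [ 1.12   0.237 -1.025] [ 0.358 -0.03  -1.251] 15.1917
```

```bash
cat >> h.py <<'E'
def avg(n=6,dt=.02):
    a=[]
    for _ in range(n): manip.dwell(dt); a.append(manip.current_wrist_force())
    return np.mean(a,0)
E
python3 - <<'E'
from h import *
np.set_printoptions(precision=2,suppress=True)
f0=avg(15); print(f0)
s=-19.; first=None; log=[]
while s<16:
    s+=1. if first is None else .5
    manip.movel(tcp(SLOT+s*1e-3*yv,.048),feed=.02); f=avg(5)-f0
    p=(manip.current_position()[:2]-SLOT)@yv*1e3
    fy=-f[:2]@yv; log.append((s,p,fy)); print(f'{s:.1f} {p:.2f} {fy:.2f} {f[2]:.2f}',end=' | ')
    if first is None and fy>1.: first=s
    if fy>5 or (first is not None and s>=first+4): break
print(first,manip.current_time(),manip.current_grip_width())
E
```

```text
[-0.1  -0.14 -0.68]
-18.0 -17.96 -0.32 0.48 | -17.0 -16.98 0.04 0.28 | -16.0 -16.00 -0.14 0.12 | -15.0 -14.95 -0.14 0.31 | -14.0 -13.98 0.05 0.30 | -13.0 -12.98 -0.35 0.55 | -12.0 -11.98 0.34 0.36 | -11.0 -11.00 0.14 0.22 | -10.0 -10.31 3.07 -0.69 | -9.5 -9.63 3.78 -0.16 | -9.0 -9.01 3.44 -0.49 | -8.5 -8.53 3.71 0.29 | -8.0 -8.01 3.97 0.57 | -7.5 -7.51 4.23 0.50 | -7.0 -7.01 4.00 0.55 | -6.5 -6.50 4.30 0.34 | -6.0 -6.00 5.07 0.42 | -10.0 21.1083 0.015727602300183448
```

```bash
cat >> h.py <<'E'
def blue():
    im=cv2.cvtColor(manip.camera('top'),cv2.COLOR_RGB2HSV)[235:300,235:330]; m=(im[...,0]>98)&(im[...,0]<125)&(im[...,1]>110)&(im[...,2]>90)
    v,u=np.nonzero(m); return len(v),(v.mean() if len(v) else 0)
E
python3 - <<'E'
from h import *
f0=np.array([-.1,-.14,-.68])
im=cv2.cvtColor(cv2.imread('pics/top0.png'),cv2.COLOR_BGR2HSV)[235:300,235:330]; m=(im[...,0]>98)&(im[...,0]<125)&(im[...,1]>110)&(im[...,2]>90); print('start',m.sum(),np.nonzero(m)[0].mean())
print(blue())
s=-6.
while s<-3.2:
    s+=.4
    manip.movel(tcp(SLOT+s*1e-3*yv,.048),feed=.02); f=avg(5)-f0
    p=(manip.current_position()[:2]-SLOT)@yv*1e3; b=blue()
    print(f'{s:.1f} {p:.2f} {-f[:2]@yv:.2f} {f[2]:.2f}',b)
    if -f[:2]@yv>7 or b[0]<10 or b[1]>blue.__defaults__ if False else -f[:2]@yv>7: break
    if len(globals().get('hist',[])) and abs(b[1]-hist[-1])>3: print('moved'); break
    hist=globals().get('hist',[])+[b[1]]
print(manip.current_time())
E
```

```text
start 187 24.59893048128342
(39, np.float64(18.564102564102566))
-5.6 -5.62 4.69 0.79 (40, np.float64(18.7))
-5.2 -5.24 5.22 0.56 (41, np.float64(18.804878048780488))
-4.8 -4.59 3.11 1.10 (87, np.float64(34.747126436781606))
moved
22.3083
```

The tray sprang out at 5.2 N. Now I withdraw and bring the pin back to the stand.

Run:
```python
from h import *
np.set_printoptions(precision=3,suppress=True)
S0=SLOT-.019*yv
manip.movel(tcp(S0,.048),feed=.04); manip.movel(tcp(S0,.10),feed=.06,contact_N=6); manip.movel(tcp(S0,.12),feed=.1)
manip.goto(tcp(STAND,.10),Ry(-65.3)); manip.dwell(.3); print(blue(),manip.current_grip_width())
snap('top','top2'); T=np.eye(4);T[:3,:3]=manip.current_tool_rot();T[:3,3]=manip.current_position();np.save('pics/h2T.npy',T)
snap('wrist','held2')
manip.movel(tcp(STAND,.050),feed=.08); manip.dwell(.3); f0=avg()
hit=manip.movel(tcp(STAND,.0105),feed=.03,contact_N=4); manip.dwell(.2)
print(hit,manip.current_position(),avg()-f0,manip.current_time())
```

```text
(191, np.float64(40.64921465968586)) 0.016065699656868885
False [ 0.505 -0.275  0.246] [ 0.661 -0.242  0.183] 28.65
```

Run:
```python
from h import *
np.set_printoptions(precision=3,suppress=True)
manip.set_gripper(.045); manip.dwell(.3)
manip.movel(tcp(STAND,.09),feed=.1)
p=STAND+np.array([.0,0]); manip.goto(np.load('pics/standT.npy')[:3,3],np.load('pics/standT.npy')[:3,:3]); manip.dwell(.4)
im=snap('wrist','end'); print(blue(),manip.current_time(),manip.current_wrist_force())
t=snap('top','topend')
a=cv2.imread('pics/end.png'); b=cv2.imread('pics/topend.png')
cv2.imwrite('pics/endb.png',np.hstack([cv2.resize(a,(400,300)),cv2.resize(b,(400,300))]))
```

```text
(189, np.float64(40.66137566137566)) 33.4917 [ 0.308 -0.799 -0.124]
```

View pics/endb.png

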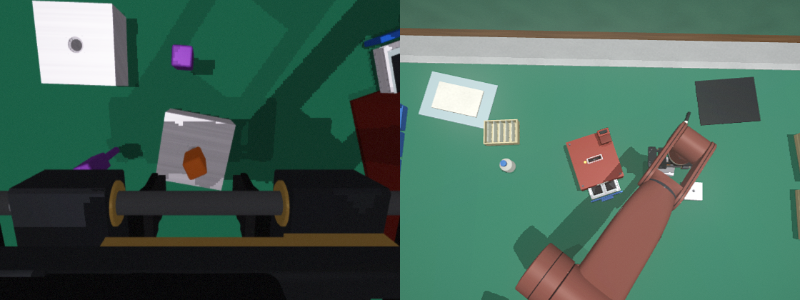

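The pin is upright in the stand at about (194,163), the same place as before. The tray is out at (605,190), and the bottle, cassette and marker have not moved. Handing in.

```bash
python3 -c "
from bench import manip
print(manip.finish_job())"
```

```text
the job is handed in; nothing more can be done
None
```

The job is handed in, though no verdict came back: the tray sprang out with the pin pushing at about 5 N, the pin is back home in its stand, and the bottle, cassette and marker were not touched.

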